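Hang up the polished frame and stir the polishing beads

TASK

Lift the olive spectacle frame off the rim of the green polishing bowl and hang it by its nose bridge over a free part of the steel drying rail, leaving the grey one hanging there. Then take the stirring stick from its holder, put its foot down among the beads close to the bottom of the bowl and stir a few wide full turns right round, so that the beads are shifted and all stay in the bowl, and stand the stick back in its holder, foot down. Leave everything else as it is.

Things in the scene. Friction and masses are not known exactly. Their poses are not given: they have to be found in the camera images.
- bowl: round lime-green plastic bowl fixed on a black rubber mat (it cannot move): outer diameter 172, upright wall 5 thick, rim 90 above the table, inner floor 8 above the table, inner radius 81 (75 at the floor). Origin: centre of its underside at table height; z up.
- frame: olive-green spectacle front, no temples: 146 wide (x), 9 thick (y), 52 tall (z up). Bridge block 26 wide, 20 tall; nose gap below it 22 wide between the lens rims. Origin: centre of the bridge's underside (top of the nose gap); bridge top 20 above it, lens rims from 12 above to 32 below. At the start it straddles the bowl's rim by the nose gap, one lens rim inside.
- rail: drying rail: round horizontal steel bar 12 diameter, 340 long along its y, on two end posts; bar axis 150 above the table. Origin: on the table below the middle of the bar.
- greyframe: light grey spectacle front of the same shape and origin as the olive one, already hanging on the rail by its nose gap; leave it there.
- stick: stirring stick, 175 long, standing upright in its holder: round pale wood foot 25 diameter, waist 20, red square handle 24 x 24 filling the top 55 (120 to 175 above the foot; faces along its x and y). Origin: centre of the flat foot; z along the stick to the handle.
- holder: black square stick holder fixed to the table on a 90 x 90 foot plate: 60 x 60 outside, 75 tall, open well 44 x 44 inside, well floor 8 above the table. Origin: centre of its underside; z up.
- glue: white glue bottle, 38 diameter, 110 tall, standing; leave alone. Origin: centre of its underside.
- hammer: hammer 200 long, lying; leave alone. Origin: under its middle.
- spare: dark green spectacle front lying flat on the table; leave alone. Origin: under its bridge.
- bead0_center (a point): centre of blue wooden polishing bead 0, a smooth ball 32 in diameter in the bowl (bead tops 40 above the table).
- bead1_center (a point): centre of pale wooden polishing bead 1, a smooth ball 32 in diameter in the bowl (bead tops 40 above the table).
- bead2_center (a point): centre of blue wooden polishing bead 2, a smooth ball 32 in diameter in the bowl (bead tops 40 above the table).
- bead3_center (a point): centre of pale wooden polishing bead 3, a smooth ball 32 in diameter in the bowl (bead tops 40 above the table).
- bead4_center (a point): centre of blue wooden polishing bead 4, a smooth ball 32 in diameter in the bowl (bead tops 40 above the table).
- bead5_center (a point): centre of pale wooden polishing bead 5, a smooth ball 32 in diameter in the bowl (bead tops 40 above the table).
- bead6_center (a point): centre of blue wooden polishing bead 6, a smooth ball 32 in diameter in the bowl (bead tops 40 above the table).

How it is judged (in metres and radians):
On the way, in this order (a step that is already met when the one before it is completed fails the run):
1. the olive frame hangs over the rail by its nose bridge, released (x of frame in the frame of rail between -0.012 and 0.012 m and y of frame in the frame of rail between -0.16 and 0.16 m and z of frame in the frame of rail between 0.15 and 0.163 m and angle between frame's own z axis and vertical below 0.3 rad and contact force between the fingers and frame below 0.1 N and linear speed of frame below 0.05 m/s), for 0.3 s.
2. the stick's foot is low among the beads, on one side of the bowl's middle (its +x side) (x of stick in the frame of bowl above 0.02 m and y of stick in the frame of bowl between -0.02 and 0.02 m and horizontal distance between stick and bowl below 0.081 m and z of stick in the frame of bowl below 0.028 m), for 0.04 s.
3. it has swept to the opposite side (-x), still low (x of stick in the frame of bowl below -0.02 m and y of stick in the frame of bowl between -0.02 and 0.02 m and horizontal distance between stick and bowl below 0.081 m and z of stick in the frame of bowl below 0.028 m), for 0.04 s.
4. it has swept on to a flank (+y or -y), still low (((y of stick in the frame of bowl above 0.02 m and x of stick in the frame of bowl between -0.02 and 0.02 m and horizontal distance between stick and bowl below 0.081 m and z of stick in the frame of bowl below 0.028 m) or (y of stick in the frame of bowl below -0.02 m and x of stick in the frame of bowl between -0.02 and 0.02 m and horizontal distance between stick and bowl below 0.081 m and z of stick in the frame of bowl below 0.028 m))), for 0.04 s.
5. it has swept on to the first side (+x), still low (all of step 2), for 0.04 s.
At the end, for the whole second after the job is handed in: Olive frame at rest on the rail, bar in its nose gap (bridge underside 150-163 mm up, tilt < 0.3 rad); at least two blue beads and one pale bead over 15 mm from their starts, all beads in the bowl; stick at rest foot down on its holder's floor, within 18 mm of its axis, tilt < 0.3 rad (all of step 1 and distance of any of bead1_center, bead3_center, bead5_center from where it was at the start of the episode above 0.015 m and distance of any of bead0_center, bead2_center, bead4_center from where it was at the start of the episode above 0.015 m and distance of any of bead0_center, bead2_center, bead6_center from where it was at the start of the episode above 0.015 m and distance of any of bead0_center, bead4_center, bead6_center from where it was at the start of the episode above 0.015 m and distance of any of bead2_center, bead4_center, bead6_center from where it was at the start of the episode above 0.015 m and horizontal distance between stick and holder below 0.018 m and z of stick in the frame of holder below 0.016 m and angle between stick's own z axis and vertical below 0.3 rad and linear speed of stick below 0.05 m/s and horizontal distance between each of bead0_center, bead1_center, bead2_center, bead3_center, bead4_center, bead5_center, bead6_center and bowl below 0.08 m and height (world z) of each of bead0_center, bead1_center, bead2_center, bead3_center, bead4_center, bead5_center, bead6_center below 0.08 m); the robot touches nothing.
It fails at once if the olive frame is dropped on the table (height (world z) of frame below 0.05 m).
It fails at once if the grey frame is shifted more than 40 mm or knocked off the rail (distance of greyframe from where it was at the start of the episode above 0.04 m).
It fails at once if a bead leaves the bowl (horizontal distance between any of bead0_center, bead1_center, bead2_center, bead3_center, bead4_center, bead5_center, bead6_center and bowl above 0.1 m).
It fails at once if glue bottle, hammer or spare frame is shifted more than 30 mm (distance of any of glue, hammer, spare from where it was at the start of the episode above 0.03 m).
It also fails if it takes over 72 s, if anything falls off the work surface, if the arm or the gripper's body presses on something with over 40 N, if the wrist force passes 120 N, or if a joint passes its speed limit or range.

ROBOT

A 7-joint arm with a two-finger parallel gripper is mounted at the origin on the work surface. World frame = base frame: x ahead of the robot, y to its left, z up, the work surface at z = 0. Lengths are in mm, angles in rad, forces in N, time in s.
With the tool pointing down it reaches from about 350 to 900 mm from the base axis. Payload 7.2 kg.
Tool frame: the origin (TCP) lies midway between the tips of the shut fingers; the grasp point (between the pads) lies 19 mm behind it; z points along the fingers, y is the line along which they close (so a half turn about z gives the same grasp; the last joint's range is limited). The gripper opens to 88 mm and grips with 3 to 60 N. Pads are 20 mm wide; open, the fingers measure 115 mm over their backs; the gripper's body (75 mm by 178 mm) begins 61 mm behind the grasp point.
Start: joints at [-1.284, 0.411, -0.013, 1.596, 0.006, 1.134, -0.082], TCP at [217.136, 586.072, 222.653] pointing down, gripper open.
Joint ranges: [-2.95, 2.95], [-0.29, 1.99], [-1.47, 1.44], [0.14, 2.54], [-1.03, 4.17], [0.13, 1.85], [-2.86, 2.86]. Speed limits (rad/s): [2.39, 2.39, 3.01, 3.01, 3.14, 3.14, 3.14].

INTERFACE

Orientations are given as a rotation vector (axis times angle).
In Python, from station import manip gives the robot as it stands.
- The arm moves only by the tool servo_tool, never from a script. Its arguments are lists of equal length, an entry for each row: "xyz": the shift along the tool's x, y, z in cm, a list of three; "twist": the turn, a rotation vector about the tool's x, y, z in degrees, a list of three; "grip": the opening, from 0 (shut) to 1 (fully open). In form: {"xyz": [[x, y, z], ...], "twist": [[rx, ry, rz], ...], "grip": [grip, ...]}. A call has 1 to 8 rows; each row is the pose to reach, as a shift and turn from the pose commanded when the call began, along the tool's axes at that moment; what a row does not reach only later rows make up. A row lasts 1/8 s, in which the tool goes at most 62.5 mm and 10.7 degrees, less where a joint would pass 70% of its speed; a pose out of reach is approached as far as the arm can. A call with a gripper value outside its range is refused whole. The fingers move at their own pace and stop on an object; "force" is the grip in N (left out, the last holds). Time passes only in rows, so rows that repeat a pose let the fingers close. It gives the time, the measured TCP pose, the force, the opening and the grip force at its end, in the units of the state.
- manip.get_state(): the state, without advancing time (a new reading comes with each control period).
- manip.grab_frame(name): name is "scene" or "side" or "wrist"; returns the picture (384x512x3 uint8, red, green, blue); there is no depth.
- manip.camera_params(name): a dict with "camera_matrix" (3x3 intrinsics, pixels), "rvec" (rotation vector, rad) and "tvec" (3), from world to camera coordinates, as OpenCV has them. Camera axes: x right, y down, z forward; pixel columns grow to the right and rows downward; lengths in mm; the calibration is good to about 2 mm. A picture is of the moment at which its call begins: read the wrist's pose just before it. camera_params takes no time and is no camera call; for the wrist camera it gives the pose at the moment of the call.
- manip.sign_off(): hands the job in; it is judged then, once.
Trained networks look in the newest picture that a camera, given by its name, has taken for a name from the list of things; names that differ only in an ending like _2 or _b are one class to them, and where a whole thing is asked for, a point or a joint stands for the part that bears it (a point fixed in the world has none). Each returns a list of dicts, best first, with "confidence" (0 to 1); they miss things now and then, are a little off and sometimes report something else, mostly with a low value. They report only what shows in the picture. A call takes as long as a camera call.
- manip.spot_in(camera, query): "rect" ([left, top, right, bottom] in pixels, round what is visible of it).
- manip.masks_of(camera, query): "mask" (384x512 bool, what is visible of it) and "rect" ([left, top, right, bottom] in pixels, round what is visible of it).
The state is a dict: "clock": time; "joint_pos": joint angles; "qd": joint speeds; "effort": joint torques, N m; "position": TCP position; "ee_rot": TCP orientation; "wrist_force": force on the tool from outside, world axes, zero at the start; "moment": the same for the moment, N m; "width": opening from 0.0 (shut) to 1.0 (fully open); "gripper_force": force on a finger pad.
Only numpy, scipy, OpenCV 4.12 (cv2) and the standard library are available. Lean on these libraries where they do the work, as an engineer would, in place of code of your own. Each camera call takes 0.05 s, during which the arm holds its last target. There are 200 camera calls.

## Working session

There is one attempt and no reset: what is moved stays moved. The work goes in short steps, Python scripts to look and compute and a tool call to move; the robot and the scene stay as the last step left them, time stands still between calls to the robot, and variables do not carry over. Pictures are saved under pics/ and viewed, at most 13 in all, crops included, and the job is handed in when it is done.

Besides the shell and the picture viewer there is one more tool, called after "Emit:" by a JSON object that holds its "name" and its "arguments", one argument or row to a line. servo_tool: Moves the arm, as the interface text tells. Its arguments: {"type":"object","properties":{"xyz":{"type":"array","items":{"type":"array","items":{"type":"number"}}},"twist":{"type":"array","items":{"type":"array","items":{"type":"number"}}},"grip":{"type":"array","items":{"type":"number"}},"force":{"type":"number"}},"required":["xyz","twist","grip"]}

```bash
mkdir -p pics; ls
python3 - <<'E'
from station import manip
import cv2,numpy as np
s=manip.get_state(); print(s)
for n in("scene","side","wrist"):
    p=manip.camera_params(n); R=cv2.Rodrigues(np.array(p["rvec"],float))[0]
    print(n,np.array(p["camera_matrix"]).tolist(),(-R.T@np.array(p["tvec"]).ravel()).round(),R[2].round(2))
    f=manip.grab_frame(n); cv2.imwrite(f"pics/{n}0.png",f[:,:,::-1])
a=[cv2.imread(f"pics/{n}0.png") for n in("scene","side")]
cv2.imwrite("pics/both0.png",cv2.resize(np.vstack(a),None,fx=.78,fy=.78) if 0 else a[0])
E
```

```text
pics
{'clock': 0.0, 'joint_pos': array([-1.2841966 ,  0.41188604, -0.01271624,  1.59701803,  0.00559163,
        1.1342567 , -0.08221326]), 'qd': array([-3.87080660e-04,  1.48274555e-03, -1.63205786e-05, -6.45831266e-04,
        1.40810956e-03, -1.23725227e-03,  9.94220374e-04]), 'effort': array([ 1.36049333e-03, -5.87964320e+01,  6.42575528e-01, -2.91070604e+01,
       -5.37486363e-02,  1.84126105e-02,  1.85758950e-04]), 'position': array([216.99285748, 585.61059195, 221.82831698]), 'ee_rot': array([-5.54351012e-01, -3.09212052e+00,  2.39200122e-03]), 'wrist_force': array([ 0.26906259,  1.33567671, -0.07419902]), 'moment': array([0.00469974, 0.02606198, 0.01473183]), 'gripper_force': 0.0, 'width': 1.0054737693827438}
scene [[489.22141014327946, 0.0, 254.55876509125272], [0.0, 489.22141014327946, 191.05187653324083], [0.0, 0.0, 1.0]] [ 978.  441. 1157.] [-0.33 -0.37 -0.87]
side [[428.25608064689635, 0.0, 259.87025746577353], [0.0, 428.25608064689635, 192.81289684742123], [0.0, 0.0, 1.0]] [322. 506. 737.] [ 0.29 -0.62 -0.73]
wrist [[319.8923709189545, 0.0, 252.2654522344006], [0.0, 319.8923709189545, 189.59315615472622], [0.0, 0.0, 1.0]] [141. 615. 383.] [ 0.28 -0.1  -0.96]
```

View pics/scene0.png

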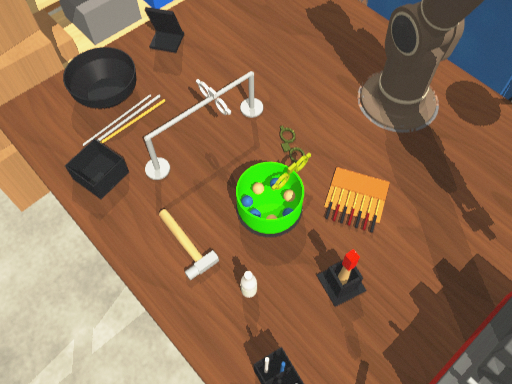

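View pics/side0.png

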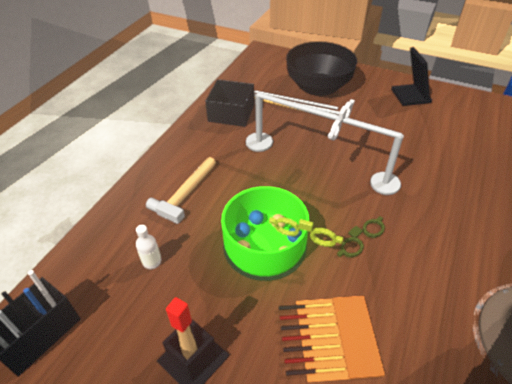

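```bash
cat > h.py <<'E'
from station import manip
import cv2,numpy as np
from scipy.optimize import minimize
from scipy.spatial.transform import Rotation as Ro
C=lambda n:manip.camera_params(n)
def proj(P,p): return cv2.projectPoints(np.asarray(P,float).reshape(-1,1,3),np.array(p["rvec"],float),np.array(p["tvec"],float),np.array(p["camera_matrix"]),None)[0][:,0]
def circ(r,z,n=32,cx=0,cy=0):
    a=np.linspace(0,2*np.pi,n,endpoint=False); return np.c_[cx+r*np.cos(a),cy+r*np.sin(a),0*a+z]
def box(a,b,c,z0): return np.array([[i*a/2,j*b/2,z0+k*c] for i in(-1,1) for j in(-1,1) for k in(0,1)])
def lens(s):
    a=np.linspace(0,2*np.pi,32,endpoint=False)
    return np.vstack([np.c_[s*42+31*np.cos(a),0*a+y,-10+22*np.sin(a)] for y in(-4.5,4.5)])
M=dict(bowl=[np.vstack([circ(86,0),circ(86,90)])],stick=[np.vstack([circ(12.5,0),circ(10,20)]),np.vstack([circ(10,10),circ(10,122)]),box(24,24,55,120)],
 holder=[box(60,60,75,0),box(90,90,6,0)],frame=[lens(1),lens(-1),box(26,9,20,0)],
 rail=[np.array([[x,y,150+z] for x in(-5,5) for z in(-5,5) for y in(-170,170)])])
M['greyframe']=M['frame'];M['spare']=M['frame'];M['glue']=[np.vstack([circ(19,0),circ(19,80),circ(10,110)])]
S=4
def sil(parts,T,R,p):
    im=np.zeros((384*S,512*S),np.uint8)
    for q in parts: cv2.fillConvexPoly(im,cv2.convexHull(((proj(R.apply(q)+T,p)+.5)*S).astype(np.int32)),1)
    return im
def mask(cam,name,grab=True):
    if grab: manip.grab_frame(cam)
    r=manip.masks_of(cam,name)
    if not r: return None,None,0
    m=r[0]["mask"].astype(np.uint8)
    c=cv2.findContours(m,cv2.RETR_EXTERNAL,cv2.CHAIN_APPROX_NONE)[0]
    cv2.drawContours(m,c,-1,1,-1)
    return cv2.resize(m,None,fx=S,fy=S,interpolation=cv2.INTER_NEAREST),r[0]["rect"],r[0]["confidence"]
def fit(name,ms,x0,mk,steps):
    # mk(x)->(T,R); ms: list of (params,mask)
    def cost(x):
        T,R=mk(x);c=0
        for p,m in ms:
            s=sil(M[name],T,R,p); c+=1-(s&m).sum()/max(1,(s|m).sum())
        return c/len(ms)
    x=np.array(x0,float)
    for k in(1,.4):
        sx=np.vstack([x]+[x+np.eye(len(x))[i]*steps[i]*k for i in range(len(x))])
        r=minimize(cost,x,method="Nelder-Mead",options=dict(initial_simplex=sx,maxfev=250,xatol=.05,fatol=1e-4));x=r.x
    return x,r.fun
def ray(uv,p):
    R=cv2.Rodrigues(np.array(p["rvec"],float))[0];K=np.array(p["camera_matrix"])
    d=R.T@np.linalg.solve(K,[*uv,1.]);o=-R.T@np.array(p["tvec"],float).ravel();return o,d
def onz(uv,p,z): o,d=ray(uv,p);return o+d*(z-o[2])/d[2]
E
cat > m1.py <<'E'
from h import *
import pickle
ms={}
for c in("scene","side"):
    manip.grab_frame(c)
    for n in("bowl","frame","rail","greyframe","stick","holder","glue","hammer","spare"):
        ms[c,n]=mask(c,n,False); print(c,n,ms[c,n][1],ms[c,n][2])
pickle.dump(ms,open("ms.pkl","wb"))
E
python3 m1.py
```

```text
scene bowl [236.8, 158.2, 303.8, 238.3] 0.82
scene frame [281.9, 190.8, 293.1, 201.5] 0.66
scene rail [143.1, 71.4, 260.4, 181.7] 0.82
scene greyframe [199.2, 79.8, 231.4, 116.8] 0.81
scene stick [336.3, 248.6, 359.4, 284.4] 0.54
scene holder [318.0, 261.9, 368.5, 310.0] 0.91
scene glue [239.2, 269.8, 256.8, 298.9] 0.78
scene hammer [157.9, 213.4, 214.3, 278.2] 0.57
scene spare [278.9, 129.7, 305.6, 161.5] 0.54
side bowl [221.9, 186.3, 309.1, 280.1] 0.97
side frame [239.2, 240.5, 246.1, 251.0] 0.7
side rail [246.1, 94.6, 400.7, 194.9] 0.89
side greyframe [329.5, 102.3, 353.6, 141.6] 0.8
side stick [166.5, 298.0, 199.0, 359.1] 0.63
side holder [157.1, 322.1, 227.7, 384.0] 0.68
side glue [134.2, 223.6, 161.2, 266.3] 0.64
side hammer [146.4, 155.5, 212.5, 223.8] 0.61
side spare [336.1, 216.0, 385.5, 254.4] 0.83
```

```bash
cat > m2.py <<'E'
from h import *
import pickle
ms=pickle.load(open("ms.pkl","rb"));cams=("scene","side")
for c in cams:
    im=cv2.imread(f"pics/{c}0.png");hsv=cv2.cvtColor(im,cv2.COLOR_BGR2HSV)
    m=cv2.inRange(hsv,(26,120,110),(40,255,255))
    roi=np.zeros_like(m); (roi.__setitem__((slice(148,192),slice(270,313)),255) if c=="scene" else roi.__setitem__((slice(212,250),slice(265,346)),255)); m&=roi
    n,l,st,_=cv2.connectedComponentsWithStats(m); print(c,st[1:][st[1:,4]>15].tolist())
    m=cv2.morphologyEx(m,cv2.MORPH_CLOSE,np.ones((3,3)));m=(m>0).astype(np.uint8)
    k=cv2.findContours(m,cv2.RETR_EXTERNAL,cv2.CHAIN_APPROX_NONE)[0];cv2.drawContours(m,k,-1,1,-1)
    ms[c,"frame"]=(cv2.resize(m,None,fx=4,fy=4,interpolation=cv2.INTER_NEAREST),0,0)
    cv2.imwrite(f"pics/fm_{c}.png",np.hstack([im[140:260,230:350] if c=='side' else im[130:250,220:340],cv2.cvtColor((m*255)[140:260,230:350] if c=='side' else (m*255)[130:250,220:340],cv2.COLOR_GRAY2BGR)]))
a=np.vstack([cv2.imread(f"pics/fm_{c}.png") for c in cams]);cv2.imwrite("pics/fm.png",cv2.resize(a,None,fx=2.5,fy=2.5))
P={c:C(c) for c in cams}
g=lambda n:[(P[c],ms[c,n][0]) for c in cams]
ctr=lambda n,c:(np.array(np.nonzero(ms[c,n][0])).mean(1)[::-1]+.5)/4
def go(n,z0,yaw0=0,lock=False):
    x0=onz(ctr(n,"scene"),P["scene"],z0)
    best=None
    for y in([yaw0] if np.isscalar(yaw0) else yaw0):
        x,f=fit(n,g(n),[x0[0],x0[1],0,y],lambda x:(np.array([x[0],x[1],x[2]]),Ro.from_euler("z",x[3],degrees=True)),[8,8,4,15])
        if best is None or f<best[1]:best=(x,f)
    print(n,best[0].round(1),round(best[1],3)); return best[0]
b=go("bowl",45);go("holder",40,[0,45]);go("stick",150,[0,30,60]);go("glue",50);go("rail",150,[0,45,90,135])
for n,z0 in(("greyframe",150),("frame",95)):
    best=None;x0=onz(ctr(n,"scene"),P["scene"],z0)
    for y in range(0,180,45):
        x,f=fit(n,g(n),[x0[0],x0[1],z0,y,0,0],lambda x:(x[:3],Ro.from_euler("ZXY",x[3:],degrees=True)),[8,8,6,15,8,8])
        if best is None or f<best[1]:best=(x,f)
    print(n,best[0].round(1),round(best[1],3))
    if n=="frame":print("r from bowl",np.linalg.norm(best[0][:2]-b[:2]),np.degrees(np.arctan2(*(best[0][:2]-b[:2])[::-1])))
for n in("spare","hammer"):
    print(n,[onz(ctr(n,c),P[c],10).round() for c in cams])
pickle.dump(ms,open("ms.pkl","wb"))
E
python3 m2.py
```

```text
scene [[272, 148, 39, 42, 376]]
side [[269, 214, 75, 33, 823]]
bowl [543.1   8.6  -4.7  13.9] 0.095
holder [557.1 281.8  -4.6  74.8] 0.204
stick [558.5 282.4   6.1   1.2] 0.194
glue [736.3 143.6  -3.5   8.9] 0.124
rail [ 549.6 -235.9   60.    87.5] 0.847
greyframe [ 482.5 -282.6  153.3   87.4   -2.8   -3.9] 0.216
frame [459.6   2.4  90.3   5.5  -1.9  -3.6] 0.196
r from bowl 83.69759662094417 -175.77135222656855
spare [array([361., -98.,  10.]), array([360., -85.,  10.])]
hammer [array([776., -37.,  10.]), array([776., -32.,  10.])]
```

View pics/fm.png

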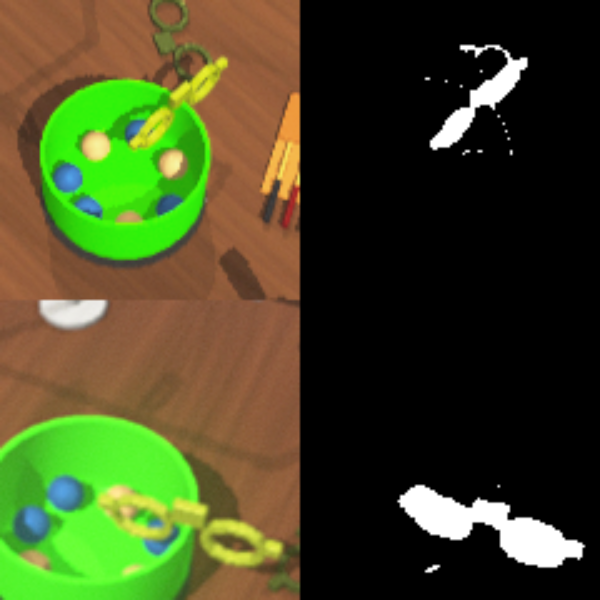

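```bash
cat >> h.py <<'E'
def plan(t,yaw=None,s=None):
    """shift (cm, tool axes) and twist to TCP target t with tool y at yaw deg (mod 180), tool pointing down"""
    s=s or manip.get_state(); R=Ro.from_rotvec(s["ee_rot"]); d=R.inv().apply(np.array(t)-s["position"])/10
    yv=R.apply([0,1,0]); y0=np.degrees(np.arctan2(yv[1],yv[0])); 
    dy=0 if yaw is None else (yaw-y0+90)%180-90
    x=np.cross([np.cos(np.radians(y0+dy)),np.sin(np.radians(y0+dy)),0],[0,0,-1])
    Rt=Ro.from_matrix(np.c_[x,np.cross([0,0,-1],x),[0,0,-1]]); tw=(R.inv()*Rt).as_rotvec(degrees=True)
    print("clk",round(s["clock"],2),"tcp",s["position"].round(1),"yaw",round(y0,1),"j7",s["joint_pos"][6].round(2),"-> xyz",d.round(2),"twist",tw.round(1),"len",np.linalg.norm(d).round(1))
E
python3 - <<'E'
from h import *
import pickle
ms=pickle.load(open("ms.pkl","rb"));P={c:C(c) for c in("scene","side")}
ax=lambda x:x
# bar: optimise midpoint, yaw, z so that bar samples lie on the mask centreline
D={c:cv2.distanceTransform(1-cv2.resize(ms[c,"rail"][0],(512,384),interpolation=cv2.INTER_NEAREST),cv2.DIST_L2,5) for c in P}
for c in P:
    uv={"scene":[(150,138),(252,74)],"side":[(258,95),(400,133)]}[c]
    print(c,[onz(u,P[c],150).round(1) for u in uv])
# thin line fit from bright pixels
pts={}
for c in P:
    im=cv2.imread(f"pics/{c}0.png");g=im.min(2)
    uv=np.array({"scene":[(150,138),(252,74)],"side":[(258,95),(400,133)]}[c],float)
    d=(uv[1]-uv[0]);L=np.linalg.norm(d);d/=L;n=np.array([-d[1],d[0]]);q=[]
    for t in np.linspace(.08,.92,40):
        o=uv[0]+d*L*t;k=np.arange(-6,6.1,.25);s=cv2.remap(g,(o[0]+k*n[0]).astype(np.float32)[None],(o[1]+k*n[1]).astype(np.float32)[None],cv2.INTER_LINEAR)[0].astype(float)
        w=s>(s.max()+s.min())/2
        if s.max()-s.min()>50 and w.sum()<26: q.append(o+n*k[w].mean())
    pts[c]=np.array(q)
def res(x,full=False):
    r=[]
    e=np.radians(x[3]);A=np.array([[x[0]+s*170*np.cos(e),x[1]+s*170*np.sin(e),x[2]] for s in(-1,1)])
    for c in P:
        a,b=proj(A,P[c]);n=np.array([-(b-a)[1],(b-a)[0]]);n/=np.linalg.norm(n);r.append((pts[c]-a)@n)
    return np.concatenate(r+[[ (x[0]-x0)*.001]])
from scipy.optimize import least_squares
x0=np.mean([onz(u,P["scene"],150)[0] for u in [(150,138),(252,74)]])
r=least_squares(res,[x0,-282,150,0],loss="soft_l1",x_scale=[10,10,10,5]);print("bar mid",r.x.round(1),"rms",np.abs(r.fun).mean().round(2))
plan([459.6,2.4,200],95.5)
E
```

```text
scene [array([ 687.8, -281.7,  150. ]), array([ 352.5, -268.2,  150. ])]
side [array([ 691., -286.,  150.]), array([ 351.1, -280.8,  150. ])]
bar mid [ 520.2 -280.7  150.3   -2.6] rms 0.11
clk 1.15 tcp [217.1 586.1 222.6] yaw 69.7 j7 -0.08 -> xyz [-43.01 -46.31   2.26] twist [  0.    0.  -25.8] len 63.2
```

Emit:
{"name": "servo_tool", "arguments": {
  "xyz": [
    [-6,-6,0],
    [-10,-10.5,0],
    [-14,-15,0],
    [-18,-19.5,0],
    [-22,-24,0],
    [-26,-28.5,0],
    [-30,-33,0],
    [-34,-37,0]
  ],
  "twist": [
    [0,0,-4],
    [0,0,-8],
    [0,0,-12],
    [0,0,-16],
    [0,0,-20],
    [0,0,-24],
    [0,0,-25.8],
    [0,0,-25.8]
  ],
  "grip": [1,1,1,1,1,1,1,1]
}}

```text
clock: 2.15
position: [406.9, 121.5, 223.2]
ee_rot: [-0.151, 3.137, 0.001]
wrist_force: [1.2, 0.0, 0.0]
width: 0.999
gripper_force: 0.0
```

```bash
python3 -c "
from h import *
plan([459.6,2.4,200],95.5)"
```

```text
clk 2.15 tcp [406.9 121.5 223.2] yaw 95.5 j7 1.28 -> xyz [ -4.1  -12.36   2.31] twist [0.  0.1 0. ] len 13.2
```

Emit:
{"name": "servo_tool", "arguments": {
  "xyz": [
    [-2,-6,0],
    [-4.1,-12.4,0],
    [-4.1,-12.4,1],
    [-4.1,-12.4,1]
  ],
  "twist": [
    [0,0,0],
    [0,0,0],
    [0,0,0],
    [0,0,0]
  ],
  "grip": [0.6,0.6,0.6,0.6]
}}

```text
clock: 2.65
position: [458.3, 4.0, 211.9]
ee_rot: [0.148, -3.136, -0.0]
wrist_force: [0.6, 0.4, -0.5]
width: 0.612
gripper_force: 0.0
```

Run:
```python
from h import *
s=manip.get_state();p=C("wrist");f=manip.grab_frame("wrist");im=f[:,:,::-1].copy()
cv2.imwrite("pics/w1raw.png",im)
R=Ro.from_euler("ZXY",[5.5,0,0],degrees=True)
for T,col in(([459.6,2.4,90.3],(255,0,255)),):
  for q in M["frame"]:
    cv2.polylines(im,[cv2.convexHull(proj(R.apply(q)+T,p).astype(np.int32))],1,col,1)
cv2.polylines(im,[proj(circ(86,90)+[543.1,8.6,0],p).astype(np.int32)],1,(0,0,255),1)
cv2.imwrite("pics/w1.png",im);print(s["position"])
```

```text
[458.33545192   4.01198844 211.94307708]
```

View pics/w1.png

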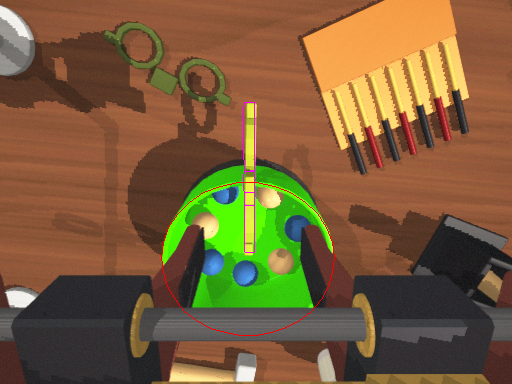

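Emit:
{"name": "servo_tool", "arguments": {
  "xyz": [
    [-0.1,-0.2,4],
    [-0.1,-0.2,8],
    [-0.1,-0.2,11],
    [-0.1,-0.2,11.9],
    [-0.1,-0.2,11.9],
    [-0.1,-0.2,11.9]
  ],
  "twist": [
    [0,0,0],
    [0,0,0],
    [0,0,0],
    [0,0,0],
    [0,0,0],
    [0,0,0]
  ],
  "grip": [0.5,0.5,0.5,0.4,0.3,0.3],
  "force": 20
}}

```text
clock: 3.45
position: [461.0, 2.5, 94.8]
ee_rot: [-0.151, 3.136, 0.001]
wrist_force: [-0.5, -0.1, 0.1]
width: 0.304
gripper_force: 0.0
```

Emit:
{"name": "servo_tool", "arguments": {
  "xyz": [
    [0,0,0],
    [0,0,0],
    [0,0,0],
    [0,0,0]
  ],
  "twist": [
    [0,0,0],
    [0,0,0],
    [0,0,0],
    [0,0,0]
  ],
  "grip": [0.15,0,0,0]
}}

```text
clock: 3.95
position: [460.5, 2.0, 94.1]
ee_rot: [-0.15, 3.137, 0.0]
wrist_force: [-1.9, -0.2, 5.9]
width: 0.101
gripper_force: 20.0
```

Emit:
{"name": "servo_tool", "arguments": {
  "xyz": [
    [0,0,-2],
    [0,0,-5],
    [0,0,-9],
    [0,0,-13],
    [0,0,-15],
    [0,0,-15]
  ],
  "twist": [
    [0,0,0],
    [0,0,0],
    [0,0,0],
    [0,0,0],
    [0,0,0],
    [0,0,0]
  ],
  "grip": [0,0,0,0,0,0],
  "force": 25
}}

```text
clock: 4.7
position: [460.9, 2.1, 244.7]
ee_rot: [-0.15, 3.135, 0.001]
wrist_force: [0.0, 0.4, -1.1]
width: 0.1
gripper_force: 25.0
```

```bash
cat > inh.py <<'E'
from h import *
import sys
s=manip.get_state();ms=[];ims=[]
Rt=Ro.from_rotvec(s["ee_rot"]);p0=s["position"]
# frame in hand: tool y = +-frame y ; estimate frame pose from the scene and side views
yv=Rt.apply([0,1,0]);yaw=np.degrees(np.arctan2(yv[1],yv[0]))-90
if sys.argv[1:]: yaw+=float(sys.argv[1])
x0=np.r_[p0[:2],p0[2]-3,yaw,0,0]
for c in("scene","side"):
    p=C(c);im=manip.grab_frame(c)[:,:,::-1].copy();hsv=cv2.cvtColor(im,cv2.COLOR_BGR2HSV)
    m=cv2.inRange(hsv,(24,120,90),(40,255,255))
    roi=sil(M["frame"],x0[:3],Ro.from_euler("Z",yaw,degrees=True),p)[::4,::4];roi=cv2.dilate(roi,np.ones((25,25)))
    m=(m>0).astype(np.uint8)&roi;m=cv2.morphologyEx(m,cv2.MORPH_CLOSE,np.ones((3,3)))
    k=cv2.findContours(m,cv2.RETR_EXTERNAL,cv2.CHAIN_APPROX_NONE)[0];cv2.drawContours(m,k,-1,1,-1);print(c,m.sum())
    ms.append((p,cv2.resize(m,None,fx=4,fy=4,interpolation=cv2.INTER_NEAREST)));ims.append(im)
x,f=fit("frame",ms,x0,lambda x:(x[:3],Ro.from_euler("ZXY",x[3:],degrees=True)),[6,6,5,6,6,6])
print("tcp",p0.round(1),"yaw0",round(yaw,1),"frame",x.round(1),round(f,3))
o=[]
for (p,_),im in zip(ms,ims):
    for q in M["frame"]: cv2.polylines(im,[cv2.convexHull(proj(Ro.from_euler("ZXY",x[3:],degrees=True).apply(q)+x[:3],p).astype(np.int32))],1,(255,0,255),1)
    u,v=proj([x[:3]],p)[0].astype(int);u=min(max(u,100),412);v=min(max(v,75),309);o.append(cv2.resize(im[v-75:v+75,u-100:u+100],None,fx=3,fy=2.0 if 0 else 2))
cv2.imwrite("pics/inh%d.png"%int(s["clock"]*100),np.vstack(o))
E
python3 inh.py; ls pics
```

```text
scene 578
side 1173
tcp [460.9   2.1 244.7] yaw0 5.5 frame [460.3   4.8 238.4   1.3  -3.8   5.5] 0.46
both0.png
fm.png
fm_scene.png
fm_side.png
inh470.png
scene0.png
side0.png
w1.png
w1raw.png
wrist0.png
```

```bash
python3 -c "
from h import *
plan([610,-285.7,245],-2.6)"
```

```text
clk 4.8 tcp [459.7   2.  242.8] yaw 95.5 j7 1.61 -> xyz [-12.22 -30.07  -0.24] twist [  0.   -0.  -81.9] len 32.5
```

Emit:
{"name": "servo_tool", "arguments": {
  "xyz": [
    [-1.5,-3.8,0],
    [-3,-7.5,0],
    [-4.5,-11.3,0],
    [-6,-15,0],
    [-7.6,-18.8,0],
    [-9.2,-22.6,0],
    [-10.7,-26.3,0],
    [-12.2,-30.1,0]
  ],
  "twist": [
    [0,0,9],
    [0,0,18],
    [0,0,27],
    [0,0,36],
    [0,0,45],
    [0,0,54],
    [0,0,63],
    [0,0,72]
  ],
  "grip": [0,0,0,0,0,0,0,0]
}}

```text
clock: 5.8
position: [610.3, -286.8, 241.4]
ee_rot: [-1.728, -2.62, 0.002]
wrist_force: [0.3, 1.0, -1.1]
width: 0.104
gripper_force: 25.0
```

Emit:
{"name": "servo_tool", "arguments": {
  "xyz": [
    [0,0,0],
    [0,0,0],
    [0,0,0],
    [0,0,0]
  ],
  "twist": [
    [0,0,9],
    [0,0,18],
    [0,0,26.1],
    [0,0,26.1]
  ],
  "grip": [0,0,0,0]
}}

```text
clock: 6.3
position: [609.8, -285.8, 241.6]
ee_rot: [-2.27, -2.169, 0.003]
wrist_force: [-0.2, 0.2, -0.3]
width: 0.103
gripper_force: 25.0
```

```bash
python3 inh.py; python3 -c "
from h import *
plan([610,-285.7,245],-2.6)"; ls pics/inh*
```

```text
scene 267
side 386
tcp [ 609.8 -285.8  241.6] yaw0 -92.6 frame [ 610.6 -285.9  235.9  -92.7   -0.7    1.9] 0.378
clk 6.4 tcp [ 610.  -285.9  242.4] yaw -2.4 j7 0.67 -> xyz [ 0.02  0.   -0.26] twist [-0.1 -0.   0.2] len 0.3
pics/inh470.png
pics/inh630.png
```

View pics/inh630.png

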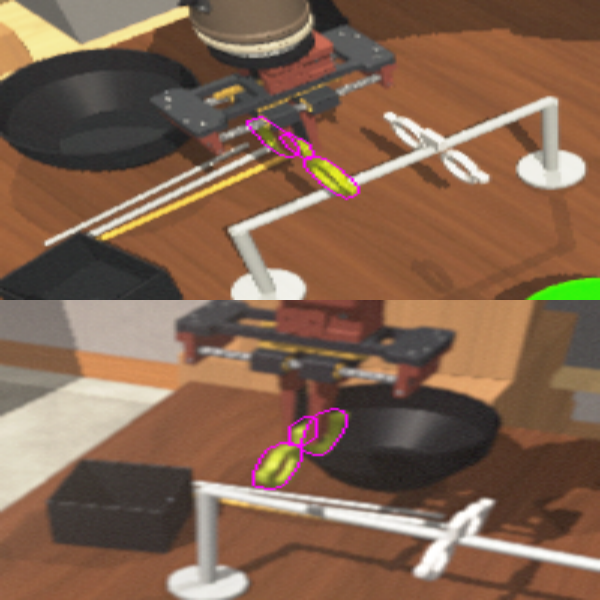

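Emit:
{"name": "servo_tool", "arguments": {
  "xyz": [
    [0.1,0,2.5],
    [0.1,0,5],
    [0.1,0,7],
    [0.1,0,7.7],
    [0.1,0,7.9],
    [0.1,0,7.9]
  ],
  "twist": [
    [0,0,0.2],
    [0,0,0.2],
    [0,0,0.2],
    [0,0,0.2],
    [0,0,0.2],
    [0,0,0.2]
  ],
  "grip": [0,0,0,0,0,0]
}}

```text
clock: 7.15
position: [610.7, -285.4, 165.3]
ee_rot: [2.275, 2.165, 0.001]
wrist_force: [0.1, 0.4, 0.3]
width: 0.096
gripper_force: 25.0
```

```bash
python3 inh.py; python3 -c "
from h import *
plan([610,-285.7,162],-2.6)"
```

```text
scene 210
side 298
tcp [ 610.7 -285.4  165.3] yaw0 -92.8 frame [ 611.4 -286.7  159.8  -92.3    0.7    1.8] 0.424
clk 7.25 tcp [ 610.7 -285.3  165.4] yaw -2.8 j7 0.71 -> xyz [-0.04 -0.07  0.34] twist [ 0.1  0.  -0.2] len 0.4
```

Emit:
{"name": "servo_tool", "arguments": {
  "xyz": [
    [0,0,0.2],
    [0,0,0.3],
    [0,0,0.3]
  ],
  "twist": [
    [0,0,0],
    [0,0,0],
    [0,0,0]
  ],
  "grip": [0,0,0]
}}

```text
clock: 7.62
position: [610.3, -284.9, 161.5]
ee_rot: [-2.275, -2.166, 0.0]
wrist_force: [0.3, 0.2, -1.0]
width: 0.098
gripper_force: 25.0
```

Emit:
{"name": "servo_tool", "arguments": {
  "xyz": [
    [0,0,0],
    [0,0,0],
    [0,0,0],
    [0,0,0],
    [0,0,-2],
    [0,0,-5],
    [0,0,-9],
    [0,0,-9]
  ],
  "twist": [
    [0,0,0],
    [0,0,0],
    [0,0,0],
    [0,0,0],
    [0,0,0],
    [0,0,0],
    [0,0,0],
    [0,0,0]
  ],
  "grip": [0.15,0.25,0.4,0.5,0.5,0.5,0.5,0.5]
}}

```text
clock: 8.62
position: [611.6, -286.6, 256.6]
ee_rot: [2.271, 2.161, 0.004]
wrist_force: [-0.5, 0.4, -0.0]
width: 0.502
gripper_force: 0.0
```

Run:
```python
from h import *
s=manip.get_state();ms=[]
for c in("scene","side"):
    p=C(c);im=manip.grab_frame(c)[:,:,::-1].copy();cv2.imwrite(f"pics/{c}_hung.png",im);hsv=cv2.cvtColor(im,cv2.COLOR_BGR2HSV)
    m=cv2.inRange(hsv,(24,120,90),(40,255,255));x0=np.array([610.,-285,157,-92.6,0,0])
    roi=cv2.dilate(sil(M["frame"],x0[:3],Ro.from_euler("Z",-92.6,degrees=True),p)[::4,::4],np.ones((15,15)))
    m=(m>0).astype(np.uint8)&roi;m=cv2.morphologyEx(m,cv2.MORPH_CLOSE,np.ones((3,3)))
    k=cv2.findContours(m,cv2.RETR_EXTERNAL,cv2.CHAIN_APPROX_NONE)[0];cv2.drawContours(m,k,-1,1,-1)
    ms.append((p,cv2.resize(m,None,fx=4,fy=4,interpolation=cv2.INTER_NEAREST)))
print(fit("frame",ms,x0,lambda x:(x[:3],Ro.from_euler("ZXY",x[3:],degrees=True)),[6,6,5,6,6,6]))
# stick & holder again, tops: handle top by colour
P=[C("scene"),C("side")]
for c,p in zip(("scene","side"),P):
    im=cv2.imread(f"pics/{c}0.png");hsv=cv2.cvtColor(im,cv2.COLOR_BGR2HSV)
    m=(cv2.inRange(hsv,(0,190,90),(6,255,255))|cv2.inRange(hsv,(174,190,90),(180,255,255)))
    roi=cv2.dilate(sil(M["stick"],np.array([558,282,8.]),Ro.from_euler("z",0),p)[::4,::4],np.ones((15,15)))
    m=((m>0)&(roi>0)).astype(np.uint8);print(c,m.sum());ms.append((p,cv2.resize(m,None,fx=4,fy=4,interpolation=cv2.INTER_NEAREST)))
M["h"]=[box(24,24,55,0)]
for y in(0,30,60):
    print(fit("h",ms[2:],[558,282,128,y,0,0],lambda x:(x[:3],Ro.from_euler("ZXY",x[3:],degrees=True)),[5,5,5,12,4,4]))
plan([558,282,270],0)
```

```text
(array([ 6.11114754e+02, -2.86306939e+02,  1.55816521e+02, -9.20878339e+01,
       -7.13803455e-02, -6.14961173e+00]), np.float64(0.1761685923425338))
scene 237
side 588
(array([558.21272168, 281.27352279, 127.84973418,  -2.21564498,
        -1.07616659,   2.27716863]), np.float64(0.13265861945449464))
(array([558.3265241 , 279.08680153, 126.88776938,  27.7281174 ,
        -4.12859936,   3.41866232]), np.float64(0.14969484081321044))
(array([5.58294904e+02, 2.80523398e+02, 1.25915157e+02, 8.51110405e+01,
       6.17900084e-02, 2.35449553e+00]), np.float64(0.1263811512973223))
clk 8.72 tcp [ 610.5 -285.1  252.8] yaw -2.8 j7 0.66 -> xyz [56.39 -8.04 -1.74] twist [ 0.1  0.  -2.8] len 57.0
```

View pics/side_hung.png

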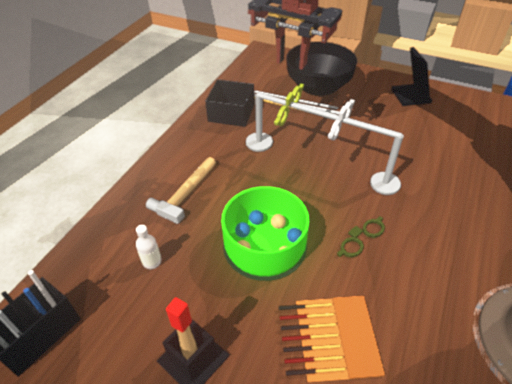

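Emit:
{"name": "servo_tool", "arguments": {
  "xyz": [
    [4,-1,-1],
    [9,-2,-2],
    [14,-4,-2],
    [19,-5,-2],
    [23,-6,-2],
    [25.5,-6.7,-2],
    [25.5,-6.7,-2]
  ],
  "twist": [
    [0,0,0],
    [0,0,0],
    [0,0,0],
    [0,0,0],
    [0,0,0],
    [0,0,0],
    [0,0,0]
  ],
  "grip": [0.8,0.8,0.8,0.8,0.8,0.8,0.8]
}}

```text
clock: 9.6
position: [555.4, -24.5, 270.9]
ee_rot: [-2.27, -2.17, 0.001]
wrist_force: [-0.1, -0.4, 0.3]
width: 0.801
gripper_force: 0.0
```

Run:
```python
from h import *
p=C("wrist");s=manip.get_state();im=manip.grab_frame("wrist")[:,:,::-1].copy();cv2.imwrite("pics/wb_raw.png",im)
for b in (0,1):
    for r in manip.spot_in("wrist",f"bead{b}_center"):
        l,t,rr,bb=r["rect"];X=onz(((l+rr)/2,(t+bb)/2),p,24);d=X[:2]-[543.1,8.6];print(b,X[:2].round(),"r",np.linalg.norm(d).round(),"deg",np.degrees(np.arctan2(d[1],d[0])).round(),round(r["confidence"],2),"size",round(rr-l),round(bb-t))
for r,z in((86,90),(75,8),(42,14)): cv2.polylines(im,[proj(circ(r,z)+[543.1,8.6,0],p).astype(np.int32)],1,(0,0,255),1)
cv2.polylines(im,[proj(circ(12.5,14)+[543.1,8.6,0],p).astype(np.int32)],1,(255,0,255),1)
cv2.imwrite("pics/wb.png",im)
plan([558.3,281,280],-3)
```

```text
0 [595.   7.] r 52.0 deg -1.0 0.89 size 22 28
1 [573.  48.] r 50.0 deg 53.0 0.88 size 25 30
1 [ 634. -359.] r 378.0 deg -76.0 0.16 size 18 40
clk 9.75 tcp [555.9 -28.3 271.5] yaw -2.9 j7 0.19 -> xyz [30.9  -1.33 -0.87] twist [-0.   0.   0.1] len 30.9
```

View pics/wb.png

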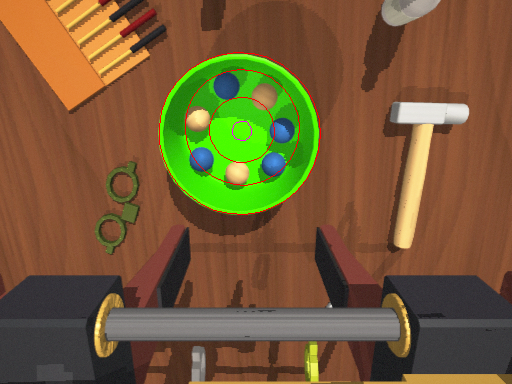

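Emit:
{"name": "servo_tool", "arguments": {
  "xyz": [
    [4,-0.3,-0.9],
    [9,-0.5,-0.9],
    [14,-0.8,-0.9],
    [19,-1,-0.9],
    [22,-1.3,-0.9],
    [24,-1.3,-0.9],
    [24,-1.3,-0.9]
  ],
  "twist": [
    [0,0,0],
    [0,0,0],
    [0,0,0],
    [0,0,0],
    [0,0,0],
    [0,0,0],
    [0,0,0]
  ],
  "grip": [0.9,0.9,0.9,0.9,0.9,0.9,0.9]
}}

```text
clock: 10.62
position: [555.2, 213.3, 280.2]
ee_rot: [2.275, 2.166, -0.001]
wrist_force: [-0.2, -0.6, -0.5]
width: 0.899
gripper_force: 0.0
```

Run:
```python
from h import *
p=C("wrist");s=manip.get_state();im=manip.grab_frame("wrist")[:,:,::-1].copy();cv2.imwrite("pics/ws_raw.png",im)
for nm,T,y,col in(("stick",[558.3,281,8],-3,(255,255,0)),("holder",[557.1,281.8,0],-3,(255,0,255)),("holder",[557.1,281.8,0],-15,(0,255,255))):
    for q in M[nm][-1:] if nm=="stick" else M[nm]: cv2.polylines(im,[cv2.convexHull(proj(Ro.from_euler("z",y,degrees=True).apply(q)+T,p).astype(np.int32))],1,col,1)
cv2.imwrite("pics/ws.png",im)
plan([558.3,281,280],-3)
```

```text
clk 10.68 tcp [555.4 211.9 280.5] yaw -2.9 j7 -0.22 -> xyz [ 6.92 -0.06  0.04] twist [0.  0.1 0.1] len 6.9
```

View pics/ws.png

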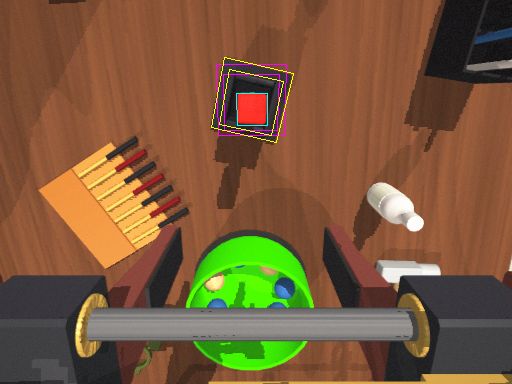

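Emit:
{"name": "servo_tool", "arguments": {
  "xyz": [
    [4,0,0],
    [6.9,0,2],
    [6.9,0,6],
    [6.9,0,10],
    [6.9,0,13],
    [6.9,0,13.4],
    [6.9,0,13.4]
  ],
  "twist": [
    [0,0,0],
    [0,0,0],
    [0,0,0],
    [0,0,0],
    [0,0,0],
    [0,0,0],
    [0,0,0]
  ],
  "grip": [0.9,0.9,0.9,0.9,0.9,0.6,0.5],
  "force": 35
}}

```text
clock: 11.55
position: [559.3, 281.0, 147.7]
ee_rot: [2.277, 2.163, 0.001]
wrist_force: [0.2, -0.5, 0.0]
width: 0.709
gripper_force: 0.0
```

Emit:
{"name": "servo_tool", "arguments": {
  "xyz": [
    [0,0,0],
    [0,0,0],
    [0,0,0],
    [0,0,0]
  ],
  "twist": [
    [0,0,0],
    [0,0,0],
    [0,0,0],
    [0,0,0]
  ],
  "grip": [0.35,0.2,0.15,0.15]
}}

```text
clock: 12.05
position: [558.3, 282.4, 146.9]
ee_rot: [-2.275, -2.166, -0.001]
wrist_force: [0.0, 0.1, 1.1]
width: 0.277
gripper_force: 34.3
```

Emit:
{"name": "servo_tool", "arguments": {
  "xyz": [
    [0,0,-1],
    [0,0,-3],
    [0,0,-6],
    [0,0,-9],
    [0,0,-11.5],
    [0,0,-12],
    [0,0,-12]
  ],
  "twist": [
    [0,0,0],
    [0,0,0],
    [0,0,0],
    [0,0,0],
    [0,0,0],
    [0,0,0],
    [0,0,0]
  ],
  "grip": [0.15,0.15,0.15,0.15,0.15,0.15,0.15],
  "force": 40
}}

```text
clock: 12.92
position: [558.2, 282.3, 266.9]
ee_rot: [-2.275, -2.166, -0.001]
wrist_force: [0.5, 0.3, -1.3]
width: 0.276
gripper_force: 39.2
```

Run:
```python
from h import *
plan([543.1,8.6,266],None)
s=manip.get_state();ms=[]
for c in("scene","side"):
    p=C(c);im=manip.grab_frame(c)[:,:,::-1].copy();cv2.imwrite(f"pics/{c}_st.png",im)
    r=manip.masks_of(c,"stick");m=r[0]["mask"].astype(np.uint8);print(c,r[0]["confidence"],r[0]["rect"],m.sum())
    ms.append((p,cv2.resize(m,None,fx=4,fy=4,interpolation=cv2.INTER_NEAREST)))
x0=np.r_[s["position"]-[0,0,138.6],-3,0,0]
print(x0.round(1),fit("stick",ms,x0,lambda x:(x[:3],Ro.from_euler("ZXY",x[3:],degrees=True)),[4,4,4,8,4,4]))
```

```text
clk 12.93 tcp [558.2 282.3 266.9] yaw -2.8 j7 -0.3 -> xyz [-27.41  -0.16   0.07] twist [ 0. -0.  0.] len 27.4
scene 0.71 [345.2, 251.3, 359.5, 268.4] 131
side 0.64 [149.7, 262.3, 190.8, 331.2] 1027
[558.2 282.3 128.3  -3.    0.    0. ] (array([556.09289232, 280.84500942, 110.94436889,  49.25061894,
        -3.09335134,   1.99964854]), np.float64(0.5583012760255873))
```

Emit:
{"name": "servo_tool", "arguments": {
  "xyz": [
    [-2,0,0],
    [-6,0,0],
    [-11,-0.1,0],
    [-16,-0.1,0],
    [-21,-0.1,0],
    [-25,-0.2,0],
    [-27.4,-0.2,0],
    [-27.4,-0.2,0]
  ],
  "twist": [
    [0,0,0],
    [0,0,0],
    [0,0,0],
    [0,0,0],
    [0,0,0],
    [0,0,0],
    [0,0,0],
    [0,0,0]
  ],
  "grip": [0.15,0.15,0.15,0.15,0.15,0.15,0.15,0.15]
}}

```text
clock: 14.12
position: [541.9, 5.1, 266.8]
ee_rot: [2.281, 2.16, -0.0]
wrist_force: [0.1, 0.0, -1.2]
width: 0.272
gripper_force: 39.2
```

Run:
```python
from h import *
plan([543.1,8.6,154],None)
s=manip.get_state();o=[]
for c in("scene","side"):
    p=C(c);im=manip.grab_frame(c)[:,:,::-1].copy()
    im=cv2.resize(im,None,fx=3,fy=3)
    T=s["position"]-[0,0,138.6]
    for q in M["stick"]: cv2.polylines(im,[cv2.convexHull((proj(Ro.from_euler("z",-3,degrees=True).apply(q)+T,p)*3+1).astype(np.int32))],1,(255,0,255),1)
    u,v=(proj([T+[0,0,40]],p)[0]*3).astype(int);o.append(im[v-280:v+280,u-195:u+195])
cv2.imwrite("pics/ov.png",np.hstack(o))
```

```text
clk 14.12 tcp [541.9   5.1 266.8] yaw -3.1 j7 0.11 -> xyz [ 0.35  0.1  11.28] twist [ 0.  0. -0.] len 11.3
```

View pics/ov.png

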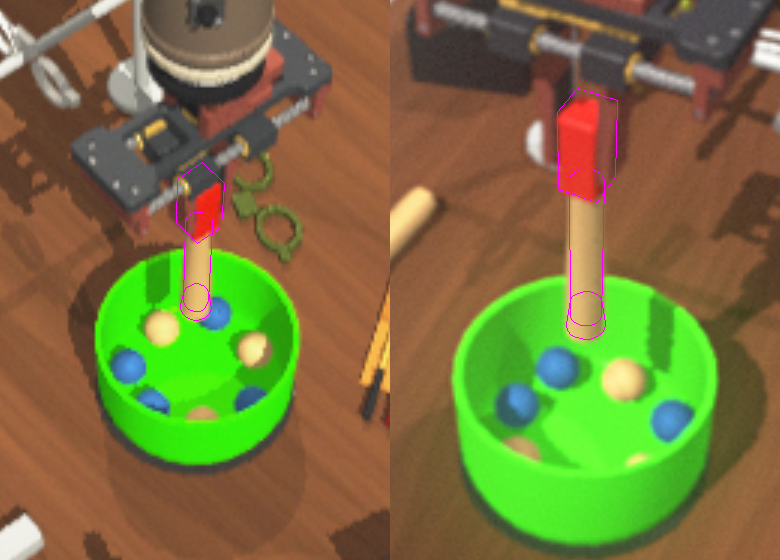

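Emit:
{"name": "servo_tool", "arguments": {
  "xyz": [
    [0.2,0.1,3],
    [0.2,0.1,6],
    [0.2,0.1,8.5],
    [0.2,0.1,10.5],
    [0.2,0.1,11.2],
    [0.2,0.1,11.2],
    [0.2,0.1,11.2]
  ],
  "twist": [
    [0,0,0],
    [0,0,0],
    [0,0,0],
    [0,0,0],
    [0,0,0],
    [0,0,0],
    [0,0,0]
  ],
  "grip": [0.15,0.15,0.15,0.15,0.15,0.15,0.15]
}}

```text
clock: 15.1
position: [544.4, 10.9, 155.4]
ee_rot: [2.275, 2.166, 0.002]
wrist_force: [-1.2, 0.1, -0.9]
width: 0.274
gripper_force: 39.2
```

Run:
```python
from h import *
s=manip.get_state();print(s["wrist_force"].round(1));plan([543.1,8.6,154],None)
plan([543.1+42,8.6,154],None)
a=np.radians(22.5*np.arange(1,17))
print((4.2*np.c_[np.sin(a),np.cos(a)-1]).round(1).tolist()) # tool y ~ +x world, tool x ~ +y: start at +x side, counterclockwise
```

```text
[-1.2  0.1 -0.9]
clk 15.1 tcp [544.4  10.9 155.4] yaw -2.8 j7 0.21 -> xyz [-0.23 -0.12  0.14] twist [ 0.1 -0.   0. ] len 0.3
clk 15.1 tcp [544.4  10.9 155.4] yaw -2.8 j7 0.21 -> xyz [-0.03  4.08  0.14] twist [ 0.1 -0.   0. ] len 4.1
[[1.6, -0.3], [3.0, -1.2], [3.9, -2.6], [4.2, -4.2], [3.9, -5.8], [3.0, -7.2], [1.6, -8.1], [0.0, -8.4], [-1.6, -8.1], [-3.0, -7.2], [-3.9, -5.8], [-4.2, -4.2], [-3.9, -2.6], [-3.0, -1.2], [-1.6, -0.3], [-0.0, 0.0]]
```

Emit:
{"name": "servo_tool", "arguments": {
  "xyz": [
    [0.8,-1.0,0.1],
    [1.6,-1.8,0.2],
    [2.4,-2.5,0.2],
    [2.9,-3.1,0.2],
    [1.5,-4.1,0.2],
    [-0.1,-4.4,0.2],
    [-1.7,-4.1,0.2],
    [-3.1,-3.1,0.2]
  ],
  "twist": [
    [0,0,0],
    [0,0,0],
    [0,0,0],
    [0,0,0],
    [0,0,0],
    [0,0,0],
    [0,0,0],
    [0,0,0]
  ],
  "grip": [0.15,0.15,0.15,0.15,0.15,0.15,0.15,0.15]
}}

```text
clock: 16.1
position: [511.7, -20.3, 153.3]
ee_rot: [2.277, 2.164, 0.004]
wrist_force: [1.5, 4.5, -0.2]
width: 0.272
gripper_force: 40.0
```

Run:
```python
from h import *
s=manip.get_state();print(s["wrist_force"].round(1),s["width"]);plan([543.1,8.6,152],None)
a=np.radians(225+22.5*np.arange(1,17));b=np.radians(225)
print((4.3*np.c_[np.sin(a)-np.sin(b),np.cos(a)-np.cos(b)]).round(1).tolist())
```

```text
[ 1.5  4.5 -0.2] 0.2719943135396388
clk 16.1 tcp [511.7 -20.3 153.3] yaw -2.9 j7 0.25 -> xyz [3.05 2.99 0.14] twist [ 0.1 -0.1  0. ] len 4.3
[[-0.9, 1.4], [-1.3, 3.0], [-0.9, 4.7], [-0.0, 6.1], [1.4, 7.0], [3.0, 7.3], [4.7, 7.0], [6.1, 6.1], [7.0, 4.7], [7.3, 3.0], [7.0, 1.4], [6.1, -0.0], [4.7, -0.9], [3.0, -1.3], [1.4, -0.9], [-0.0, 0.0]]
```

Emit:
{"name": "servo_tool", "arguments": {
  "xyz": [
    [-0.9,1.4,0],
    [-1.3,3.0,0],
    [-0.9,4.7,0],
    [0,6.1,0],
    [1.4,7.0,0],
    [3.0,7.3,0],
    [4.7,7.0,0],
    [6.1,6.1,0]
  ],
  "twist": [
    [0,0,0],
    [0,0,0],
    [0,0,0],
    [0,0,0],
    [0,0,0],
    [0,0,0],
    [0,0,0],
    [0,0,0]
  ],
  "grip": [0.15,0.15,0.15,0.15,0.15,0.15,0.15,0.15]
}}

```text
clock: 17.1
position: [574.4, 37.9, 152.2]
ee_rot: [2.276, 2.164, -0.005]
wrist_force: [-3.3, -3.9, 0.6]
width: 0.274
gripper_force: 40.0
```

Emit:
{"name": "servo_tool", "arguments": {
  "xyz": [
    [0.9,-1.4,0],
    [1.3,-3.0,0],
    [0.9,-4.7,0],
    [0,-6.1,0],
    [-1.4,-7.0,0],
    [-3.0,-7.3,0],
    [-4.7,-7.0,0],
    [-6.1,-6.1,0]
  ],
  "twist": [
    [0,0,0],
    [0,0,0],
    [0,0,0],
    [0,0,0],
    [0,0,0],
    [0,0,0],
    [0,0,0],
    [0,0,0]
  ],
  "grip": [0.15,0.15,0.15,0.15,0.15,0.15,0.15,0.15]
}}

```text
clock: 18.1
position: [513.5, -19.8, 153.6]
ee_rot: [2.275, 2.164, 0.006]
wrist_force: [3.7, 1.8, -1.1]
width: 0.275
gripper_force: 40.0
```

Run:
```python
from h import *
s=manip.get_state();print(s["wrist_force"].round(1),s["width"]);plan([543.1,8.6,152],-2.8)
im=manip.grab_frame("side")[:,:,::-1]
hsv=cv2.cvtColor(im,cv2.COLOR_BGR2HSV);m=cv2.inRange(hsv,(100,120,60),(120,255,255))[180:285,215:315]
n,l,st,ce=cv2.connectedComponentsWithStats(m);p=C("side")
for i in range(1,n):
    if st[i,4]>12:print(onz(ce[i]+[215,180],p,24).round()[:2]-[543,9],st[i,4])
```

```text
[ 3.7  1.8 -1.1] 0.27482791873246526
clk 18.1 tcp [513.5 -19.8 153.6] yaw -2.9 j7 0.25 -> xyz [2.99 2.81 0.17] twist [ 0.2 -0.1 -0.1] len 4.1
[ 58. -17.] 64
```

Emit:
{"name": "servo_tool", "arguments": {
  "xyz": [
    [-0.9,1.4,0],
    [-1.3,3.0,0],
    [-0.9,4.7,0],
    [0,6.1,0],
    [1.4,7.0,0],
    [3.0,7.3,0],
    [4.7,7.0,0],
    [6.1,6.1,0]
  ],
  "twist": [
    [0,0,0],
    [0,0,0],
    [0,0,0],
    [0,0,0],
    [0,0,0],
    [0,0,0],
    [0,0,0],
    [0,0,0]
  ],
  "grip": [0.15,0.15,0.15,0.15,0.15,0.15,0.15,0.15]
}}

```text
clock: 19.15
position: [576.2, 39.6, 152.8]
ee_rot: [2.274, 2.164, 0.001]
wrist_force: [1.1, -0.3, -1.6]
width: 0.272
gripper_force: 40.0
```

Emit:
{"name": "servo_tool", "arguments": {
  "xyz": [
    [0.9,-1.4,0],
    [1.3,-3.0,0],
    [0.9,-4.7,0],
    [0,-6.1,0],
    [-1.4,-7.0,0],
    [-3.0,-7.3,0],
    [-4.7,-7.0,0],
    [-6.1,-6.1,0]
  ],
  "twist": [
    [0,0,0],
    [0,0,0],
    [0,0,0],
    [0,0,0],
    [0,0,0],
    [0,0,0],
    [0,0,0],
    [0,0,0]
  ],
  "grip": [0.15,0.15,0.15,0.15,0.15,0.15,0.15,0.15]
}}

```text
clock: 20.15
position: [512.0, -20.1, 153.2]
ee_rot: [2.277, 2.164, 0.003]
wrist_force: [4.0, 4.5, -0.4]
width: 0.274
gripper_force: 40.0
```

Emit:
{"name": "servo_tool", "arguments": {
  "xyz": [
    [-0.9,1.4,0],
    [-1.3,3.0,0],
    [-0.9,4.7,0],
    [0,6.1,0],
    [1.4,7.0,0],
    [3.0,7.3,0],
    [4.7,7.0,0],
    [6.1,6.1,0]
  ],
  "twist": [
    [0,0,0],
    [0,0,0],
    [0,0,0],
    [0,0,0],
    [0,0,0],
    [0,0,0],
    [0,0,0],
    [0,0,0]
  ],
  "grip": [0.15,0.15,0.15,0.15,0.15,0.15,0.15,0.15]
}}

```text
clock: 21.15
position: [576.1, 40.1, 152.8]
ee_rot: [2.274, 2.165, 0.001]
wrist_force: [0.3, -0.4, -1.4]
width: 0.273
gripper_force: 40.0
```

Emit:
{"name": "servo_tool", "arguments": {
  "xyz": [
    [0.9,-1.4,0],
    [1.3,-3.0,0],
    [0.9,-4.7,0],
    [0,-6.1,0],
    [-1.4,-7.0,0],
    [-3.0,-7.3,0],
    [-3.8,-6.1,0],
    [-3.8,-6.1,0]
  ],
  "twist": [
    [0,0,0],
    [0,0,0],
    [0,0,0],
    [0,0,0],
    [0,0,0],
    [0,0,0],
    [0,0,0],
    [0,0,0]
  ],
  "grip": [0.15,0.15,0.15,0.15,0.15,0.15,0.15,0.15]
}}

```text
clock: 22.15
position: [513.0, 2.9, 152.5]
ee_rot: [2.277, 2.164, -0.001]
wrist_force: [-0.1, 0.4, -0.6]
width: 0.272
gripper_force: 40.0
```

Emit:
{"name": "servo_tool", "arguments": {
  "xyz": [
    [0,0,-1],
    [0,0,-3],
    [0,0,-6],
    [0,0,-9],
    [0,0,-11],
    [0,0,-11.5],
    [0,0,-11.5]
  ],
  "twist": [
    [0,0,0],
    [0,0,0],
    [0,0,0],
    [0,0,0],
    [0,0,0],
    [0,0,0],
    [0,0,0]
  ],
  "grip": [0.15,0.15,0.15,0.15,0.15,0.15,0.15]
}}

```text
clock: 23.02
position: [512.3, 4.5, 267.4]
ee_rot: [-2.275, -2.166, 0.0]
wrist_force: [-0.1, -1.0, -1.1]
width: 0.275
gripper_force: 40.0
```

```bash
python3 -c "
from h import *
plan([557.6,281.8,268],-2.8)"
```

```text
clk 23.02 tcp [512.3   4.5 267.4] yaw -2.8 j7 0.08 -> xyz [27.92  3.18 -0.06] twist [-0. -0.  0.] len 28.1
```

Run:
```python
from h import *
o=[]
def det(im,p):
    roi=np.zeros((384,512),np.uint8);cv2.fillConvexPoly(roi,proj(circ(80,30)+[543.1,8.6,0],p).astype(np.int32),1)
    hsv=cv2.cvtColor(im,cv2.COLOR_BGR2HSV);out=[]
    for nm,lo,hi in(("blue",(100,110,40),(125,255,255)),("pale",(8,60,110),(24,200,255))):
        m=cv2.inRange(hsv,lo,hi)*roi;n,l,st,ce=cv2.connectedComponentsWithStats(m)
        for i in range(1,n):
            if st[i,4]>60: X=onz(ce[i],p,24)[:2]-[543.1,8.6];out.append((nm,X.round().tolist(),round(float(np.hypot(*X))),round(float(np.degrees(np.arctan2(X[1],X[0])))),int(st[i,4])))
    return out
p=C("wrist");im=manip.grab_frame("wrist")[:,:,::-1].copy();cv2.imwrite("pics/wafter.png",im)
for r in det(im,p):print(r)
```

```text
('blue', [59.0, 19.0], 62, 18, 467)
('blue', [-59.0, -35.0], 69, -149, 251)
('blue', [41.0, -46.0], 62, -49, 426)
('pale', [-61.0, -3.0], 61, -178, 413)
('pale', [59.0, -17.0], 62, -16, 422)
('pale', [-32.0, -42.0], 53, -127, 1193)
('pale', [6.0, -62.0], 63, -85, 395)
```

View pics/wafter.png

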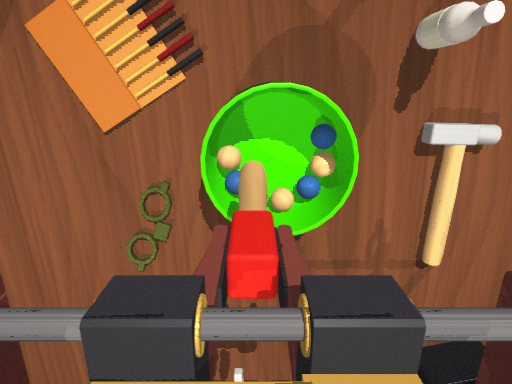

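Emit:
{"name": "servo_tool", "arguments": {
  "xyz": [
    [2,0.3,0],
    [6,0.7,0],
    [11,1.2,0],
    [16,1.8,0],
    [21,2.4,0],
    [25,2.8,0],
    [27.9,3.2,0],
    [27.9,3.2,0]
  ],
  "twist": [
    [0,0,0],
    [0,0,0],
    [0,0,0],
    [0,0,0],
    [0,0,0],
    [0,0,0],
    [0,0,0],
    [0,0,0]
  ],
  "grip": [0.15,0.15,0.15,0.15,0.15,0.15,0.15,0.15]
}}

```text
clock: 24.08
position: [557.0, 285.7, 265.6]
ee_rot: [-2.269, -2.172, 0.004]
wrist_force: [0.1, -0.7, -0.4]
width: 0.272
gripper_force: 40.0
```

Emit:
{"name": "servo_tool", "arguments": {
  "xyz": [
    [0,0,0],
    [0,0,0]
  ],
  "twist": [
    [0,0,0],
    [0,0,0]
  ],
  "grip": [0.15,0.15]
}}

```text
clock: 24.32
position: [558.2, 280.2, 267.6]
ee_rot: [-2.277, -2.164, 0.0]
wrist_force: [0.1, -0.8, -1.2]
width: 0.274
gripper_force: 40.0
```

Run:
```python
from h import *
plan([557.6,281.8,147],-2.8)
s=manip.get_state()
```

```text
clk 24.32 tcp [558.2 280.2 267.6] yaw -2.9 j7 -0.28 -> xyz [ 0.16 -0.07 12.06] twist [-0.   0.  -0.1] len 12.1
```

Emit:
{"name": "servo_tool", "arguments": {
  "xyz": [
    [0,0,2],
    [0,0,4.5],
    [0,0,7],
    [0,0,9.5],
    [0,0,11],
    [0,0,11.6],
    [0,0,11.9],
    [0,0,11.9]
  ],
  "twist": [
    [0,0,0],
    [0,0,0],
    [0,0,0],
    [0,0,0],
    [0,0,0],
    [0,0,0],
    [0,0,0],
    [0,0,0]
  ],
  "grip": [0.15,0.15,0.15,0.15,0.15,0.15,0.15,0.15]
}}

```text
clock: 25.32
position: [558.6, 281.3, 149.2]
ee_rot: [2.276, 2.166, 0.001]
wrist_force: [0.6, -0.5, -0.5]
width: 0.272
gripper_force: 40.0
```

Emit:
{"name": "servo_tool", "arguments": {
  "xyz": [
    [0,0,0.1],
    [0,0,0.1]
  ],
  "twist": [
    [0,0,0],
    [0,0,0]
  ],
  "grip": [0.15,0.15]
}}

```text
clock: 25.58
position: [558.3, 281.4, 147.9]
ee_rot: [-2.275, -2.166, -0.001]
wrist_force: [-0.9, -0.3, -1.4]
width: 0.269
gripper_force: 40.0
```

Still slightly above the floor (the grasp read 147); lower 1 mm more and release gently.

Emit:
{"name": "servo_tool", "arguments": {
  "xyz": [
    [0,0,0.1],
    [0,0,0.1],
    [0,0,0.1],
    [0,0,0.1],
    [0,0,0.1],
    [0,0,0.1],
    [0,0,0.1],
    [0,0,0.1]
  ],
  "twist": [
    [0,0,0],
    [0,0,0],
    [0,0,0],
    [0,0,0],
    [0,0,0],
    [0,0,0],
    [0,0,0],
    [0,0,0]
  ],
  "grip": [0.2,0.2,0.3,0.4,0.5,0.6,0.8,0.9],
  "force": 10
}}

```text
clock: 26.58
position: [558.3, 281.2, 146.6]
ee_rot: [2.276, 2.166, -0.0]
wrist_force: [-0.1, 0.7, -0.4]
width: 0.791
gripper_force: 0.0
```

Emit:
{"name": "servo_tool", "arguments": {
  "xyz": [
    [0,0,-1],
    [0,0,-4],
    [0,0,-8],
    [0,0,-12],
    [-4,0,-13],
    [-8,0,-13],
    [-8,0,-13],
    [-8,0,-13]
  ],
  "twist": [
    [0,0,0],
    [0,0,0],
    [0,0,0],
    [0,0,0],
    [0,0,0],
    [0,0,0],
    [0,0,0],
    [0,0,0]
  ],
  "grip": [0.9,0.9,0.9,0.9,0.9,0.9,0.9,0.9]
}}

```text
clock: 27.58
position: [554.3, 202.1, 277.1]
ee_rot: [-2.275, -2.166, -0.002]
wrist_force: [0.2, -0.2, -0.7]
width: 0.899
gripper_force: 0.0
```

Run:
```python
from h import *
s=manip.get_state();print(s["clock"],s["position"].round(),s["wrist_force"].round(1))
def redm(im):
    h=cv2.cvtColor(im,cv2.COLOR_BGR2HSV);return cv2.inRange(h,(0,190,90),(6,255,255))|cv2.inRange(h,(174,190,90),(180,255,255))
for c in("scene","side","wrist"):
    im=manip.grab_frame(c)[:,:,::-1].copy();cv2.imwrite(f"pics/{c}_end.png",im);p=C(c)
    for f in([f"{c}0",f"{c}_end"] if c!="wrist" else["wrist_end"]):
        m=redm(cv2.imread(f"pics/{f}.png"));roi=cv2.dilate(sil(M["stick"],np.array([558,282,8.]),Ro.from_euler("z",0),p)[::4,::4],np.ones((15,15)))
        ys,xs=np.nonzero((m>0)&(roi>0));print(f,"handle centroid",xs.mean().round(1),ys.mean().round(1),"z155:",onz((xs.mean(),ys.mean()),p,160).round(1),"n",len(xs))
    if c!="wrist":
        for n in("greyframe","spare","glue","hammer"):
            r=manip.spot_in(c,n);print(c,n,r[0]["rect"] if r else None)
        m=cv2.inRange(cv2.cvtColor(im,cv2.COLOR_BGR2HSV),(24,120,90),(40,255,255));roi=cv2.dilate(sil(M["frame"],np.array([611,-286,156.]),Ro.from_euler("Z",-92,degrees=True),p)[::4,::4],np.ones((15,15)))
        h=cv2.inRange(cv2.cvtColor(cv2.imread(f"pics/{c}_hung.png"),cv2.COLOR_BGR2HSV),(24,120,90),(40,255,255))
        print("olive",[np.array(np.nonzero((q>0)&(roi>0))).mean(1).round(1) for q in(h,m)])
```

```text
27.575 [554. 202. 277.] [ 0.2 -0.2 -0.7]
scene0 handle centroid 350.4 259.6 z155: [560.6 282.5 160. ] n 237
scene_end handle centroid 351.5 261.8 z155: [562.6 287.5 160. ] n 235
scene greyframe [199.9, 79.7, 231.1, 114.6]
scene spare [277.9, 127.4, 305.2, 164.6]
scene glue [240.3, 272.7, 256.3, 300.7]
scene hammer [158.9, 210.1, 219.1, 277.7]
olive [array([121.4, 173.6]), array([120.9, 173.1])]
side0 handle centroid 178.3 313.9 z155: [557.3 283.4 160. ] n 588
side_end handle centroid 176.4 318.6 z155: [555.9 290.9 160. ] n 588
side greyframe [332.3, 102.1, 355.2, 140.0]
side spare [338.7, 217.4, 383.0, 254.0]
side glue [134.6, 225.1, 161.2, 266.2]
side hammer [147.5, 179.5, 194.1, 223.3]
olive [array([104.3, 288.2]), array([104.4, 288.2])]
wrist_end handle centroid 248.6 83.6 z155: [555.3 289.2 160. ] n 928
```

Run:
```python
from h import *
ms=[]
for c in("scene","side","wrist"):
    im=manip.grab_frame(c)[:,:,::-1].copy();p=C(c);h=cv2.cvtColor(im,cv2.COLOR_BGR2HSV);m=cv2.inRange(h,(0,190,90),(6,255,255))|cv2.inRange(h,(174,190,90),(180,255,255))
    roi=cv2.dilate(sil(M["stick"],np.array([558,287,8.]),Ro.from_euler("z",0),p)[::4,::4],np.ones((15,15)))
    m=((m>0)&(roi>0)).astype(np.uint8);ys,xs=np.nonzero(m);print(c,xs.mean().round(1),ys.mean().round(1))
    ms.append((p,cv2.resize(m,None,fx=4,fy=4,interpolation=cv2.INTER_NEAREST)))
M["h"]=[box(24,24,55,120)]
for y in(-3,20):print(fit("h",ms,[558,286,8,y,0,0],lambda x:(x[:3],Ro.from_euler("ZXY",x[3:],degrees=True)),[5,5,5,8,4,4]))
im=cv2.imread("pics/side_end.png")[255:384,120:270];im2=cv2.imread("pics/scene_end.png")[230:320,300:405]
cv2.imwrite("pics/end.png",np.hstack([cv2.resize(im,(400,344)),cv2.resize(im2,(400,344))]))
```

```text
scene 353.5 261.3
side 175.4 317.2
wrist 256.1 85.8
(array([ 5.59608047e+02,  2.86789844e+02,  8.48465658e+00, -2.20758662e+00,
       -1.22152121e-02,  4.34478289e-01]), np.float64(0.17464969478155068))
(array([ 5.59175920e+02,  2.86965068e+02,  8.77242420e+00,  2.14001403e+01,
       -2.86043773e-01,  2.82508854e-01]), np.float64(0.21556278001405457))
```

View pics/end.png

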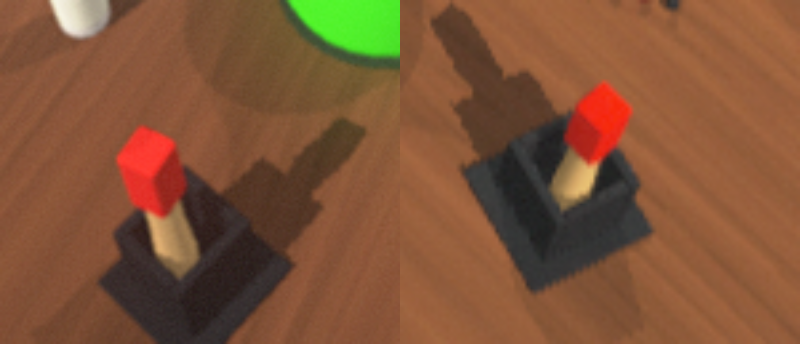

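Emit:
{"name": "servo_tool", "arguments": {
  "xyz": [
    [0,0,0],
    [0,0,0],
    [0,0,0],
    [0,0,0],
    [0,0,0],
    [0,0,0],
    [0,0,0],
    [0,0,0]
  ],
  "twist": [
    [0,0,0],
    [0,0,0],
    [0,0,0],
    [0,0,0],
    [0,0,0],
    [0,0,0],
    [0,0,0],
    [0,0,0]
  ],
  "grip": [0.9,0.9,0.9,0.9,0.9,0.9,0.9,0.9]
}}

```text
clock: 29.28
position: [554.3, 201.4, 276.7]
ee_rot: [2.276, 2.166, 0.0]
wrist_force: [-0.3, -1.0, 0.6]
width: 0.898
gripper_force: 0.0
```

```bash
cat > st.py <<'E'
from h import *
for k in range(6):
  o=[]
  for c in("side","wrist"):
    p=C(c);im=manip.grab_frame(c)[:,:,::-1].copy();h=cv2.cvtColor(im,cv2.COLOR_BGR2HSV);m=cv2.inRange(h,(0,190,90),(6,255,255))|cv2.inRange(h,(174,190,90),(180,255,255))
    roi=cv2.dilate(sil(M["stick"],np.array([558,287,8.]),Ro.from_euler("z",0),p)[::4,::4],np.ones((25,25)))
    ys,xs=np.nonzero((m>0)&(roi>0));o+=[onz((xs.mean(),ys.mean()),p,160)[:2].round(1).tolist()]
  s=manip.get_state();print(round(s["clock"],2),o,s["position"].round(1))
E
python3 st.py
```

```text
29.38 [[557.6, 289.9], [560.8, 287.5]] [554.3 201.3 276.6]
29.48 [[559.3, 289.2], [557.1, 289.6]] [554.3 201.4 276.7]
29.57 [[556.1, 290.7], [558.1, 288.7]] [554.3 201.3 276.6]
29.68 [[559.6, 288.9], [559.9, 287.9]] [554.3 201.3 276.6]
29.77 [[556.8, 290.3], [556.3, 289.9]] [554.3 201.3 276.7]
29.88 [[558.0, 289.8], [560.5, 287.5]] [554.3 201.3 276.6]
```

Emit:
{"name": "servo_tool", "arguments": {
  "xyz": [
    [0,0,0],
    [0,0,0],
    [0,0,0],
    [0,0,0],
    [0,0,0],
    [0,0,0],
    [0,0,0],
    [0,0,0]
  ],
  "twist": [
    [0,0,0],
    [0,0,0],
    [0,0,0],
    [0,0,0],
    [0,0,0],
    [0,0,0],
    [0,0,0],
    [0,0,0]
  ],
  "grip": [0.9,0.9,0.9,0.9,0.9,0.9,0.9,0.9]
}}

```text
clock: 30.88
position: [554.3, 201.3, 276.7]
ee_rot: [-2.276, -2.166, 0.0]
wrist_force: [-0.3, 0.7, -0.1]
width: 0.895
gripper_force: 0.0
```

Emit:
{"name": "servo_tool", "arguments": {
  "xyz": [
    [0,0,0],
    [0,0,0],
    [0,0,0],
    [0,0,0],
    [0,0,0],
    [0,0,0],
    [0,0,0],
    [0,0,0]
  ],
  "twist": [
    [0,0,0],
    [0,0,0],
    [0,0,0],
    [0,0,0],
    [0,0,0],
    [0,0,0],
    [0,0,0],
    [0,0,0]
  ],
  "grip": [0.9,0.9,0.9,0.9,0.9,0.9,0.9,0.9]
}}

```text
clock: 31.88
position: [554.3, 201.3, 276.6]
ee_rot: [-2.276, -2.166, 0.0]
wrist_force: [-1.4, 1.4, 0.2]
width: 0.902
gripper_force: 0.0
```

Emit:
{"name": "servo_tool", "arguments": {
  "xyz": [
    [0,0,0],
    [0,0,0],
    [0,0,0],
    [0,0,0],
    [0,0,0],
    [0,0,0],
    [0,0,0],
    [0,0,0]
  ],
  "twist": [
    [0,0,0],
    [0,0,0],
    [0,0,0],
    [0,0,0],
    [0,0,0],
    [0,0,0],
    [0,0,0],
    [0,0,0]
  ],
  "grip": [0.9,0.9,0.9,0.9,0.9,0.9,0.9,0.9]
}}

```text
clock: 32.88
position: [554.3, 201.3, 276.6]
ee_rot: [-2.276, -2.166, -0.0]
wrist_force: [-0.1, -0.0, 0.3]
width: 0.901
gripper_force: 0.0
```

```bash
python3 st.py
python3 - <<'E'
from h import *
p=C("wrist");im=manip.grab_frame("wrist")[:,:,::-1].copy();cv2.imwrite("pics/wfin.png",im)
for b in(0,1):
    print(b,len([r for r in manip.spot_in("side",f"bead{b}_center")]),len(manip.spot_in("scene",f"bead{b}_center")))
E
```

```text
32.98 [[557.7, 290.2], [558.6, 288.2]] [554.3 201.4 276.7]
33.08 [[557.9, 289.9], [558.3, 288.8]] [554.3 201.4 276.7]
33.17 [[558.0, 289.6], [558.1, 289.1]] [554.3 201.4 276.7]
33.27 [[558.0, 289.4], [558.1, 289.1]] [554.3 201.3 276.7]
33.38 [[558.1, 289.6], [558.2, 289.0]] [554.3 201.3 276.7]
33.48 [[558.1, 289.5], [558.3, 288.8]] [554.3 201.4 276.6]
0 1 2
1 1 3
```

```bash
python3 -c "
from station import manip
print(manip.sign_off())"
```

```text
the job is handed in; nothing more can be done
None
```

I handed the job in at about 33.5 s on the robot clock, without a verdict back: the olive frame hangs on the rail away from the grey one, the beads took about three full turns of stirring (all seven were last seen in the bowl except one hidden behind the stick), and the stick stands at rest, foot down, about 5 mm from its holder's axis.

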